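# Load a round nut into the drilling fixture and nip it with the jaw

## Task

Slide the round nut along the lane of the drilling fixture, keeping it down on the lane and pushing it gently, until it drops flat into the shallow round pocket in the plate. Then slide the clamp jaw up to the nut from the other end until the nut is gently but definitely nipped between the jaw and the pocket wall, and let go. Do not disturb the things lying around the fixture.

Things in the scene. Friction and masses are not known exactly. Their poses are not given: they have to be found in the camera images.
- bed: The fixture: steel slideway fixed to the bench, 340 mm long (x, the lane direction), 100 wide (y), 28 high; origin at the centre of its underside, z up. Along y = 0 runs a flat-floored lane, floor 24 mm above the origin, 46 mm wide, open at both ends, between two flat strips (27 mm wide each) that stand 4 mm above its floor. The nut starts at the -x end; the jaw is at the +x end.
- lane_mid (a point): Middle of the lane, on its floor; axes as the bed. The floor plate is clamped anywhere, so its one round pocket is NOT measured: 47 mm across, 5 deep, steep walls, on y = 0, centre between x = -20 and +40 mm. A nut pushed slowly (up to 20 mm/s) drops in by itself and stops against the far wall; all is rigid there, so pushing on by 1 or 2 mm makes the force shoot up.
- nut_center (a point): Centre of the loose round nut: plain dark steel disc 44 mm across, 16 high, dark bore and four slots on top, 100 to 170 g, lying flat in the lane. Its centre is 32 mm above the bed's origin on the lane, 27 mm when flat in the pocket (top then 11 mm above the lane). It slides with less than 1.5 N. Push low, just above the strips or between them: a high or hard push (over 25 N) tips or mars it.
- jaw_face (a point): Middle of the jaw's flat front face, facing -x of the bed (the nut), 8 mm above the lane floor. The jaw is a dark steel block sliding in the lane: 40 mm long (from the face towards +x), 42 wide, from 1 to 23 mm above the lane floor. Its flat rear face can be pushed towards -x; nothing stands behind it.
- jaw_grip (a point): Centre of the jaw's upright grip tab: 30 mm long (along the lane), 20 wide (across), 24 high, standing on the jaw block, its centre 22 mm behind the face and 34.5 mm above the lane floor.
- jaw (a joint): Travel of the jaw towards the nut, m: 0 = fully back (face at x = +110 mm of the bed), stop at 0.13; starts between 0 and 0.03. Stiff slide: about 2 N moves it slowly and it stays where left. The nut is nipped when the push has risen by about 4 to 8 N above that; not over 25 N.
- wrench: Bystander: open-ended wrench, 180 mm long, lying on the bench; origin at the middle of its underside. Leave it alone.
- oil: Bystander: small white oil bottle, 52 mm across, 110 mm high; origin at the centre of its underside. Leave it alone.
- block: Bystander: steel packing block 60 x 35 x 30 mm; origin at the centre of its underside. Leave it alone.
- tray: Bystander: empty grey tray 100 x 140 x 35 mm; origin at the centre of its underside. Leave it alone.

How it is judged:
By the outcome, as a careful person would: the job done as asked, in the order asked, and still so for the second after the job is handed in, with the robot touching nothing.
It also fails if it takes over 61 s, if anything falls off the work surface, if the arm or the gripper's body presses on something with over 40 N, if the wrist force passes 120 N, or if a joint passes its speed limit or range.

## Robot

A 6-joint arm with a two-finger parallel gripper is mounted at the origin on the work surface. World frame = base frame: x ahead of the robot, y to its left, z up, the work surface at z = 0. Lengths are in m, angles in degrees, forces in N, time in s.
With the tool pointing down it reaches from about 0.35 to 0.875 m from the base axis. Payload 4.2 kg.
Tool frame: the origin (TCP) lies midway between the tips of the shut fingers; the grasp point (between the pads) lies 19 mm behind it; y points along the fingers, z is the direction in which the jaws open and shut, and the axes are right-handed (so a half turn about y gives the same grasp; the last joint's range is limited). The gripper opens to 87 mm and grips with 3 to 60 N. Pads are 19 mm wide; open, the fingers measure 117 mm over their backs; the gripper's body (75 mm by 190 mm) begins 51 mm behind the grasp point.
Start: joints at [84.087, 22.042, 0.453, 0, -68.411, -14.817], TCP at [0.221, 0.585, 0.193] pointing down, gripper open.
Joint ranges: [-179.83, 179.83], [-69.29, 118.12], [-61.27, 80.66], [-181.25, 117.63], [-171.15, -9.14], [-177.46, 177.46]. Speed limits (degrees/s): [159.86, 159.86, 180, 180, 180, 180].

## Interface

Orientations are given as [roll, pitch, yaw] about the fixed x, y, z axes, in that order (R = Rz(yaw) Ry(pitch) Rx(roll)).
In Python, from workcell import env gives the robot as it stands. The module is installed in compiled form; this text tells all that it offers. Calls block until the motion is done:
- env.goto(position, orientation): joint-space move of the TCP to a pose.
- env.move_straight(position, rotation=None, rate=0.15, force_limit=None): straight line of the TCP; rotation=None keeps the orientation; rate is the mean speed in m/s. With force_limit (N) it stops when the force on the tool has changed by that much, and returns True; else False.
- env.set_joints(angles): joint-space move.
- env.gripper_to(opening, grasp_force=None): opening from 0.0 (shut) to 1.0 (fully open); grasp_force is the grip in N (None keeps the last); returns when the fingers have stopped.
- env.dwell(seconds).
- env.inverse_kinematics(position, orientation): joint angles nearest the present ones, or None.
- env.read_state(): the state.
- env.grab_frame(name): name is "scene" or "side" or "wrist"; returns a dict with "image" (480x640x3 uint8, blue, green, red), "fx", "fy", "cx", "cy" (pixels), "position" and "orientation" of the camera in the world. Camera axes: x right, y up, looking along -z (the intrinsics and any distortion apply to the point x, -y, -z); pixel columns grow to the right and rows downward; lengths in m; the calibration is good to about 2 mm. The wrist camera is an equidistant fisheye: a pixel r from the principal point sees the ray r / f radians off the axis. A picture is of the moment at which its call begins. There is no depth.
A pose or a line that the arm cannot do raises env.Unreachable and nothing moves.
- env.close_job(): hands the job in, once; it reports no verdict.
Trained networks look in a picture, given as the dict that the camera call returned (one of the last four; its "shot" number tells which), for a name from the list of things; names that differ only in an ending like _2 or _b are one class to them, and where a whole thing is asked for, a point or a joint stands for the part that bears it (a point fixed in the world has none). Each returns a list of dicts, best first, with "score" (0 to 1); they miss things now and then, are a little off and sometimes report something else, mostly with a low value. They report only what shows in the picture. A call takes as long as a camera call.
- env.search_frame(picture, thing): "xyz" ([x, y, z] in m, in world coordinates, good to about 4 mm: the middle of the surface that is visible of it).
- env.trace(picture, thing): "mask" (480x640 bool, what is visible of it).
The state is a dict: "clock": time; "joint_positions": joint angles; "qvel": joint speeds; "joint_torque": joint torques, N m; "position": TCP position; "tool_rot": TCP orientation; "force": force on the tool from outside, world axes, zero at the start; "wrist_torque": the same for the moment, N m; "opening": opening from 0.0 (shut) to 1.0 (fully open).
Only numpy, scipy, OpenCV 4.12 (cv2) and the standard library are available. Lean on these libraries where they do the work, as an engineer would, in place of code of your own. Each camera call takes 0.05 s, during which the arm holds its last target. There are 200 camera calls.

## Working session

There is one attempt and no reset: what is moved stays moved. The work goes in short steps, each a Python script; the robot and the scene stay as the last script left them, time stands still between calls to the robot, and variables do not carry over. Pictures are saved under pics/ and viewed, about 8 in all and at most 12, crops included, and the job is handed in when it is done.

```bash
mkdir -p pics; ls; python3 - <<'E'
from workcell import env
import cv2, numpy as np
s=env.read_state(); print(s)
a=env.grab_frame("scene"); b=env.grab_frame("side")
for p,n in((a,'scene'),(b,'side')):
    print(n,{k:v for k,v in p.items() if k!='image'})
    cv2.imwrite(f'pics/{n}0.png',p['image'])
    for t in ["bed","nut_center","jaw_face","jaw_grip","wrench","oil","block","tray"]:
        r=env.search_frame(p,t); print(t,[(np.round(x['xyz'],3).tolist(),round(x['score'],2)) for x in r[:2]])
E
```

```text
pics
{'clock': 0.0, 'joint_positions': array([ 8.40874350e+01,  2.20939223e+01,  3.79974892e-01, -2.88301373e-02,
       -6.84122099e+01, -1.48163311e+01]), 'qvel': array([ 0.07611519, -0.04887839,  0.0170705 , -0.01967113,  0.10687891,
       -0.0570666 ]), 'joint_torque': array([-1.02629660e-03, -3.90660810e+01,  1.87400919e+01,  4.21975359e+00,
        1.09536221e-02, -2.03362583e-04]), 'position': array([0.22096812, 0.58391846, 0.19192813]), 'tool_rot': array([-8.98711856e+01,  6.36786832e-03,  1.59260474e+02]), 'force': array([ 0.98164034,  0.17680507, -0.74715061]), 'wrist_torque': array([ 0.01477393, -0.01222453,  0.03238996]), 'opening': 0.9997369166286404}
scene {'fx': 447.6345662993146, 'fy': 447.6345662993146, 'cx': 312.6601277776142, 'cy': 236.98899617846692, 'position': array([ 1.17425782, -0.64451281,  0.63592286]), 'orientation': array([57.71523804,  1.20738379, 41.72508239]), 'shot': 1}
bed [([0.582, 0.009, 0.03], 0.94)]
nut_center [([0.543, -0.074, 0.04], 0.56)]
jaw_face [([0.567, 0.11, 0.048], 0.75), ([0.58, 0.006, 0.027], 0.69)]
jaw_grip [([0.573, 0.108, 0.05], 0.7), ([0.582, 0.006, 0.028], 0.68)]
wrench [([0.783, -0.018, 0.005], 0.92)]
oil [([0.637, -0.456, 0.062], 0.92)]
block [([0.435, 0.371, 0.029], 0.63)]
tray [([0.609, 0.42, 0.019], 0.76)]
side {'fx': 450.0486639066462, 'fy': 450.0486639066462, 'cx': 322.2814421558819, 'cy': 239.92118896469555, 'position': array([-0.00936401, -0.60041757,  0.63772587]), 'orientation': array([ 56.61497747,   1.35603932, -45.64500613]), 'shot': 2}
bed [([0.524, 0.002, 0.029], 0.72)]
nut_center [([0.536, -0.074, 0.037], 0.65)]
jaw_face [([0.551, 0.109, 0.046], 0.72)]
jaw_grip [([0.55, 0.111, 0.048], 0.59)]
wrench [([0.783, -0.004, 0.011], 0.88)]
oil [([0.606, -0.456, 0.062], 0.56)]
block [([0.419, 0.376, 0.022], 0.8)]
tray [([0.617, 0.421, 0.012], 0.6)]
```

View pics/scene0.png

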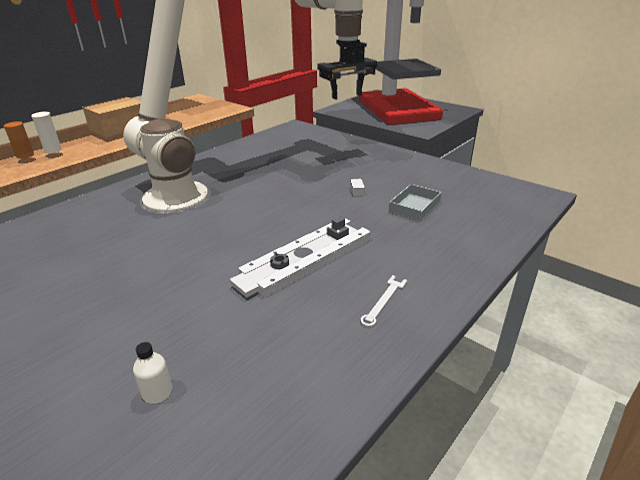

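View pics/side0.png

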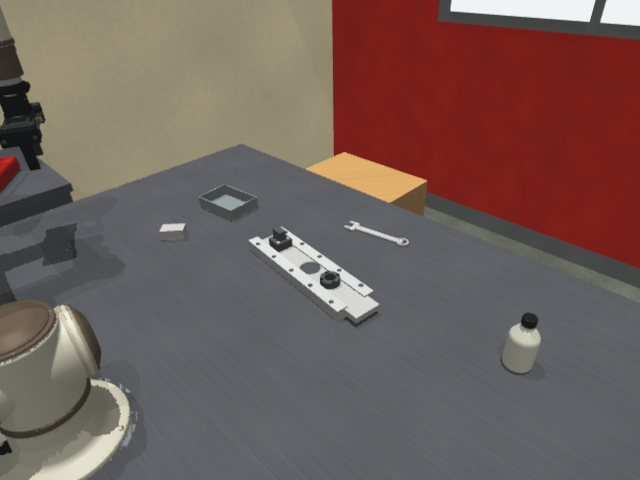

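The bed runs roughly along world +y: the nut is at the near end (scene 280,260), the pocket shows at (304,253) and the jaw at (338,230). I'll take a closer look with the wrist camera.

```bash
python3 - <<'E'
from workcell import env
import cv2, numpy as np
env.goto([0.545,0.01,0.30],[-90,0,84])
print(np.round(env.read_state()['joint_positions'],1))
a=env.grab_frame("wrist"); cv2.imwrite('pics/wrist0.png',a['image'])
np.save('w0.npy',a,allow_pickle=True)
print({k:v for k,v in a.items() if k!='image'})
for t in ["bed","nut_center","jaw_face","jaw_grip"]:
    r=env.search_frame(a,t); print(t,[(np.round(x['xyz'],3).tolist(),round(x['score'],2)) for x in r[:2]])
print(env.read_state()['clock'])
E
```

```text
[ 18.2  10.9   0.1  -0.  -79.2 -24.1]
{'fx': 371.64829954431775, 'fy': 371.64829954431775, 'cx': 322.15702386933236, 'cy': 236.59620879403676, 'position': array([ 0.53644391, -0.07107124,  0.49246086]), 'orientation': array([-1.75687460e+01, -1.53733802e-02,  1.74031712e+02]), 'shot': 3}
bed [([0.561, 0.023, 0.026], 0.71)]
nut_center [([0.541, -0.07, 0.035], 0.7)]
jaw_face [([0.56, 0.11, 0.045], 0.73)]
jaw_grip [([0.561, 0.021, 0.028], 0.7), ([0.558, 0.113, 0.046], 0.69)]
3.525
```

View pics/wrist0.png

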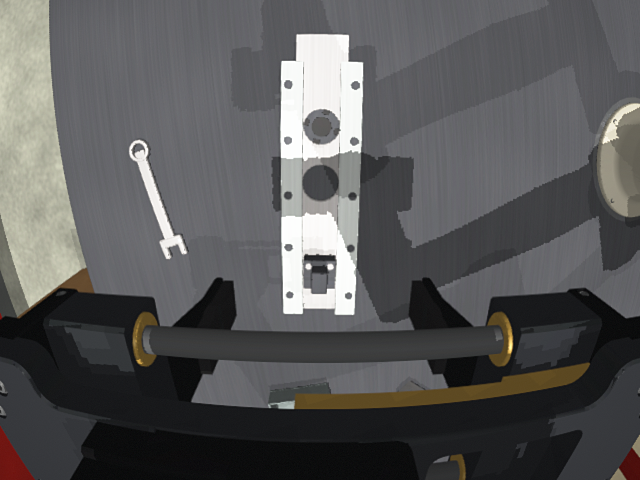

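Wrist view: nut at (321,126), pocket at (320,183), jaw front at about (320,256). The strip outer corners are at (281,62), (363,62), (283,313) and (355,314), and the floor plate protrudes at the top (297–349, 35).

```bash
cat > h.py <<'E'
import numpy as np
from scipy.spatial.transform import Rotation as Ro
def pix(p,u,v,z):
    "wrist fisheye pixel -> world point at height z"
    x,y=(u-p['cx']),(v-p['cy']); r=np.hypot(x,y); t=r/p['fx']
    d=np.array([x/r*np.sin(t),-y/r*np.sin(t),-np.cos(t)])
    d=Ro.from_euler('xyz',p['orientation'],degrees=True).apply(d)
    c=p['position']; return c+d*(z-c[2])/d[2]
E
python3 - <<'E'
from h import *
a=np.load('w0.npy',allow_pickle=True).item()
for n,u,v,z in [('cTL',281,62,.028),('cTR',363,62,.028),('cBL',283,313,.028),('cBR',355,314,.028),('laneTL',297,35,.024),('laneTR',349,35,.024),
 ('mid wall L',303,160,.028),('mid wall R',340,160,.028),('nut',321,126,.040),('pocket',320,183,.024),('jawfront top',320,256,.047)]:
    print(n,np.round(pix(a,u,v,z),4))
E
python3 -c "
import cv2;i=cv2.imread('pics/wrist0.png')[20:330,240:400]
cv2.imwrite('pics/wrist0c.png',cv2.resize(i,None,fx=1.9*1,fy=1.9,interpolation=2))"
```

```text
cTL [ 0.5784 -0.1532  0.028 ]
cTR [ 0.4785 -0.1428  0.028 ]
cBL [0.6192 0.1833 0.028 ]
cBR [0.517  0.1955 0.028 ]
laneTL [ 0.5555 -0.1866  0.024 ]
laneTR [ 0.4916 -0.18    0.024 ]
mid wall L [ 0.565 -0.027  0.028]
mid wall R [ 0.519  -0.0222  0.028 ]
nut [ 0.5381 -0.0671  0.04  ]
pocket [0.547 0.005 0.024]
jawfront top [0.5564 0.0948 0.047 ]
```

View pics/wrist0c.png

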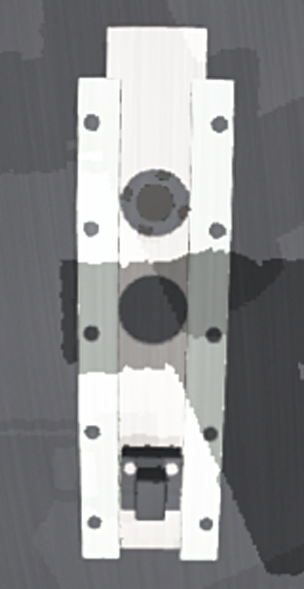

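Measured strip length is 339 mm and width 100 mm, which matches the spec. That puts the bed origin at about (0.548, 0.021) with yaw 83.4°. In bed x the nut is at −88 mm, the pocket at −16 mm and the jaw face at about +75 to 80 mm. Next I go down behind the nut and push.

```bash
cat >> h.py <<'E'
from workcell import env
YAW=83.4; C=np.array([.5483,.0207]); ex=np.array([np.cos(np.radians(YAW)),np.sin(np.radians(YAW))]); ey=np.array([-ex[1],ex[0]])
OR=[-90,0,YAW]
def B(x,z,y=0.): return [*(C+x*ex+y*ey),z]
def st(n):
    s=env.read_state(); d=s['position'][:2]-C
    print(n,'t',s['clock'],'bed x,y,z mm',np.round(1e3*np.array([d@ex,d@ey,s['position'][2]]),1),'F along,across,z',np.round([s['force'][:2]@ex,s['force'][:2]@ey,s['force'][2]],2),'op',round(s['opening'],3))
E
python3 - <<'E'
from h import *
env.gripper_to(0.0)
env.goto(B(-.150,.10),OR); st('above')
print(env.move_straight(B(-.150,.045),rate=.1)); 
print(env.move_straight(B(-.150,.0275),rate=.03,force_limit=5)); st('down')
import cv2
a=env.grab_frame("wrist"); b=env.grab_frame("side")
cv2.imwrite('pics/s1.png',np.hstack([a['image'][:,160:480],cv2.resize(b['image'][190:370,220:420],(533,480),interpolation=2)])[:, :800])
E
```

```text
above t 6.0083 bed x,y,z mm [-149.6   -1.5  101.3] F along,across,z [0.24 0.24 0.18] op 0.002
False
False
down t 7.4417 bed x,y,z mm [-1.50e+02 -1.00e-01  2.75e+01] F along,across,z [0.4  0.22 0.79] op 0.003
```

View pics/s1.png

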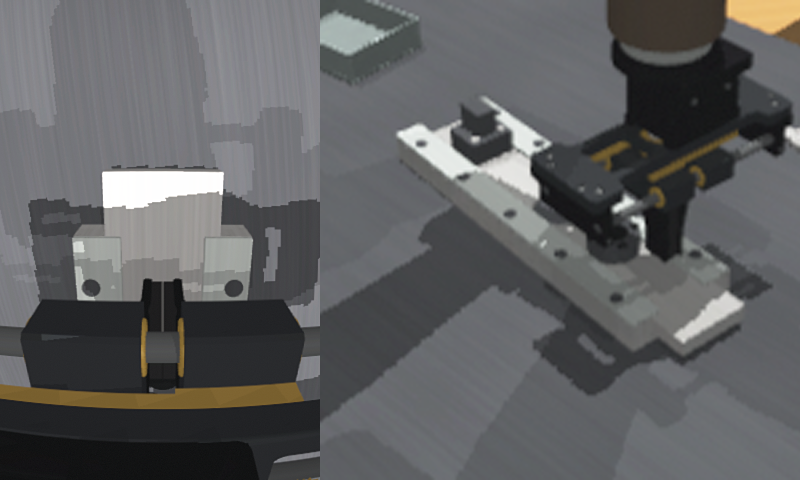

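The shut fingers are down in the lane, centred (wrist crop about (162,300) between the strips) and just behind the nut. Now the slow push.

```bash
python3 - <<'E'
from h import *
import cv2
r=env.move_straight(B(-.030,.0275),rate=.012,force_limit=4); print(r); st('pushed')
env.dwell(.2); st('settled')
b=env.grab_frame("scene"); c=env.grab_frame("side")
cv2.imwrite('pics/s2.png',np.hstack([cv2.resize(b['image'][200:310,220:390],None,fx=2.3,fy=2.3,interpolation=2)[:250],cv2.resize(c['image'][220:330,235:405],None,fx=2.3,fy=2.3,interpolation=2)[:250]]))
E
```

```text
False
pushed t 17.6917 bed x,y,z mm [-30.    0.   27.5] F along,across,z [-0.63  0.5  -0.3 ] op -0.001
settled t 17.8917 bed x,y,z mm [-30.   -0.   27.5] F along,across,z [ 0.93 -0.55  0.41] op 0.004
```

View pics/s2.png

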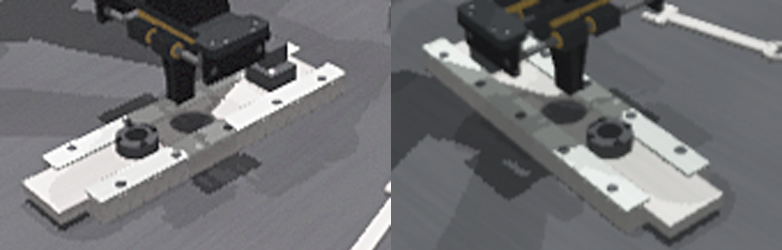

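Unexpected: the finger passed over the nut without moving it (finger tip at about scene px (298,243) and side px (313,258), nut still at its start). I'll triangulate the real tip height.

```bash
python3 - <<'E'
from h import *
s=env.read_state(); print(s['position'],s['tool_rot'],s['opening'])
def proj(p,X):
    q=Ro.from_euler('xyz',p['orientation'],degrees=True).inv().apply(np.array(X)-p['position'])
    return np.round([p['cx']+p['fx']*q[0]/-q[2], p['cy']-p['fy']*q[1]/-q[2]],1)
from scipy.optimize import least_squares
A=env.grab_frame('scene');S=env.grab_frame('side')
f=lambda X:np.r_[proj_(A,X)-[298,243],proj_(S,X)-[313,258]]
proj_=lambda p,X:np.array(proj(p,X))
for n,X in [('tcp',s['position']),('nut top',B(-.088,.040)),('pocket',B(-.0157,.024))]:
    print(n,proj(A,X),proj(S,X))
def tri(a,b):
    def f(X):
        r=[]
        for p,uv in((A,a),(S,b)):
            q=Ro.from_euler('xyz',p['orientation'],degrees=True).inv().apply(X-p['position'])
            r+=[p['cx']+p['fx']*q[0]/-q[2]-uv[0],p['cy']-p['fy']*q[1]/-q[2]-uv[1]]
        return r
    o=least_squares(f,[.55,0,.05]); return np.round(o.x,4),round(o.cost,2)
print('tip',tri((298,243),(313,258)))
for t in ['nut_center','jaw_grip']:
    for p in (A,S): print(t,[(np.round(x['xyz'],3).tolist(),round(x['score'],2)) for x in env.search_frame(p,t)[:2]])
E
```

```text
[ 0.5448687  -0.00909627  0.02751883] [-9.00022570e+01 -1.74305741e-05  8.34012347e+01] 0.001926757211601365
tcp [298.6 252.7] [313.  268.6]
nut top [279.3 258. ] [329.4 276.3]
pocket [303.1 251.7] [309.2 267. ]
tip (array([ 0.5456, -0.01  ,  0.0567]), np.float64(0.02))
nut_center [([0.544, -0.075, 0.039], 0.69)]
nut_center [([0.536, -0.075, 0.036], 0.84)]
jaw_grip [([0.57, 0.109, 0.049], 0.87)]
jaw_grip [([0.617, 0.42, 0.016], 0.47)]
```

```bash
python3 - <<'E'
from h import *
import cv2
b=env.grab_frame("scene"); c=env.grab_frame("side")
x=b['image'][190:280,260:340].copy(); y=c['image'][210:300,275:355].copy()
x=cv2.resize(x,None,fx=5,fy=5,interpolation=0);y=cv2.resize(y,None,fx=5,fy=5,interpolation=0)
cv2.circle(x,(int((298.6-260)*5),int((252.7-190)*5)),4,(0,0,255),-1);cv2.circle(y,(int((313-275)*5),int((268.6-210)*5)),4,(0,0,255),-1)
cv2.imwrite('pics/s3.png',np.hstack([x,y]))
E
```

```text
(no output)
```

View pics/s3.png

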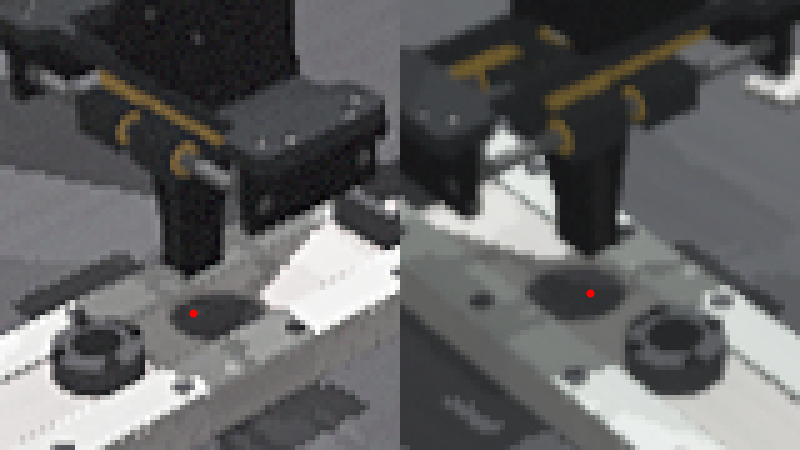

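The true tip sits about 25–29 mm above the reported TCP, with x and y agreeing, so the tool-length value is off. I'll go back over the nut and find the lane floor by a gentle touch at the same spot.

```bash
python3 - <<'E'
from h import *
env.move_straight(B(-.030,.075),rate=.15); env.move_straight(B(-.150,.075),rate=.2)
env.move_straight(B(-.150,.028),rate=.1); st('back')
print(env.move_straight(B(-.150,-.012),rate=.012,force_limit=3)); st('touch')
env.dwell(.1); st('t2')
E
```

```text
back t 20.225 bed x,y,z mm [-149.5   -0.5   28.2] F along,across,z [ 0.54 -0.43 -0.67] op 0.006
True
touch t 22.6333 bed x,y,z mm [-150.   -0.   -5.] F along,across,z [-0.24  0.34  3.85] op 0.008
t2 t 22.7333 bed x,y,z mm [-150.    -0.    -5.1] F along,across,z [0.45 0.48 5.23] op 0.004
```

The lane floor is at TCP z = −5 mm, so the offset is 29 mm and agrees with the triangulation. I'll push at 3 mm above the floor.

```bash
cat >> h.py <<'E'
OFF=-.029  # true tip z -> commanded TCP z
E
python3 - <<'E'
from h import *
z=.0275+OFF
env.move_straight(B(-.150,z),rate=.02); env.move_straight(B(-.130,z),rate=.02,force_limit=3); st('near')
r=env.move_straight(B(-.030,z),rate=.013,force_limit=4.5); print(r); st('pushed')
env.dwell(.1); st('settled')
E
```

```text
near t 24.25 bed x,y,z mm [-130.1    0.    -1.5] F along,across,z [-0.79  0.52 -0.46] op 0.011
True
pushed t 29.6583 bed x,y,z mm [-48.4   0.3  -1.8] F along,across,z [-2.53 -0.87  1.79] op 0.007
settled t 29.7583 bed x,y,z mm [-48.5   0.5  -2. ] F along,across,z [-1.9  -1.26  0.87] op 0.003
```

```bash
python3 - <<'E'
from h import *
import cv2
b=env.grab_frame("scene"); c=env.grab_frame("side")
x=b['image'][200:290,240:340]; y=c['image'][215:305,265:365]
f=lambda i:cv2.resize(i,None,fx=4,fy=4,interpolation=2)
cv2.imwrite('pics/s4.png',np.hstack([f(x),f(y)]))
st('')
E
```

```text
t 29.8583 bed x,y,z mm [-48.4   0.6  -2.1] F along,across,z [-1.93 -1.87  1.79] op 0.003
```

View pics/s4.png

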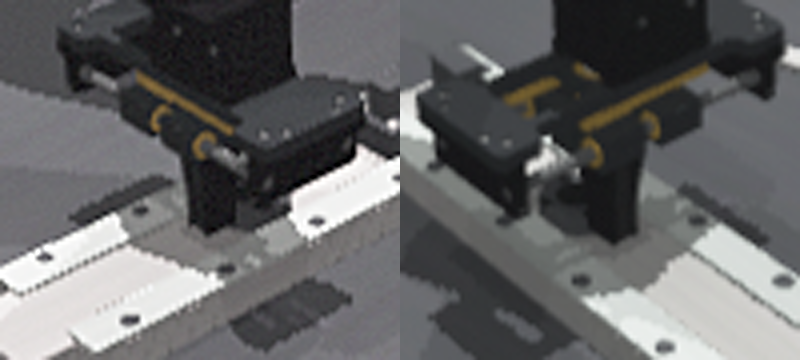

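The nut is hidden behind the finger here. I'll back off, lift, move behind the jaw while staying high, and look at the nut from there.

```bash
python3 - <<'E'
from h import *
import cv2
env.move_straight(B(-.060,-.0015),rate=.04); env.move_straight(B(-.060,.09),rate=.2)
env.move_straight(B(.172,.09),rate=.25); st('over')
a=env.grab_frame("wrist"); b=env.grab_frame("scene"); c=env.grab_frame("side")
np.save('w1.npy',a,allow_pickle=True)
f=lambda i,k:cv2.resize(i,None,fx=k,fy=k,interpolation=2)
cv2.imwrite('pics/s5.png',np.hstack([np.vstack([f(b['image'][210:300,240:340],3),f(c['image'][230:320,265:365],3)])[:480],f(a['image'][:400,200:440],1.35)[:540]]))if 0 else None
L=np.vstack([f(b['image'][215:295,245:345],3),f(c['image'][240:320,265:365],3)])
R=a['image'][:480,170:490]
cv2.imwrite('pics/s5.png',np.hstack([L,R]))
print(a['position'],a['orientation'])
E
```

```text
over t 31.9833 bed x,y,z mm [170.7   0.4  89.4] F along,across,z [-0.41 -0.06 -0.37] op 0.001
[0.55891934 0.10907199 0.28239881] [-17.41072893  -0.31736377 173.30279705]
```

View pics/s5.png

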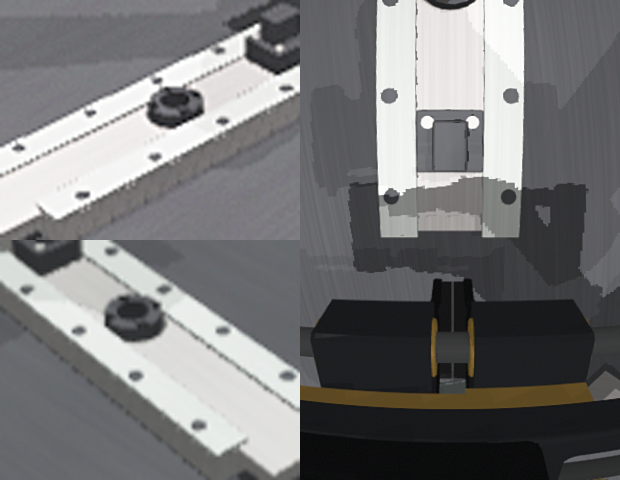

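The nut covers the pocket and sits low at scene (303,250) and side (310,264). That matches a seated top at z ≈ 35 mm. The jaw's rear edge is at wrist (320,171). Next I go down behind the jaw and push it.

```bash
python3 - <<'E'
from h import *
a=np.load('w1.npy',allow_pickle=True).item()
d=pix(a,320,171,.047)[:2]-C; print('rear x,y',d@ex,d@ey)
z=.036+OFF
env.move_straight(B(.172,.03),rate=.12); print(env.move_straight(B(.172,z),rate=.05,force_limit=5)); st('down')
xc=d@ex+.012
print(env.move_straight(B(xc+.012,z),rate=.05,force_limit=6)); st('near')
print(env.move_straight(B(.078,z),rate=.018,force_limit=8)); st('fast')
E
```

```text
rear x,y 0.11915259730697181 -0.0005092553963221991
False
down t 33.3917 bed x,y,z mm [172.    0.    6.8] F along,across,z [ 0.29 -0.44  0.95] op 0.008
False
near t 34.1167 bed x,y,z mm [143.1  -0.2   7.1] F along,across,z [ 0.51  0.49 -0.32] op 0.003
False
fast t 37.8833 bed x,y,z mm [78. -0.  7.] F along,across,z [ 1.97  1.4  -0.37] op 0.006
```

```bash
python3 - <<'E'
from h import *
z=.036+OFF
print(env.move_straight(B(.046,z),rate=.006,force_limit=6.5)); st('nip')
for i in range(3): env.dwell(.1); st('hold')
import cv2
b=env.grab_frame("scene"); c=env.grab_frame("side")
f=lambda i,k:cv2.resize(i,None,fx=k,fy=k,interpolation=2)
cv2.imwrite('pics/s6.png',np.hstack([f(b['image'][215:295,265:365],4),f(c['image'][215:295,245:345],4)]))
E
```

```text
True
nip t 41.5583 bed x,y,z mm [53.9 -0.   6.8] F along,across,z [ 0.9  -0.17 -0.05] op 0.004
hold t 41.6583 bed x,y,z mm [53.9  0.2  6.6] F along,across,z [ 0.97 -0.64  0.96] op 0.002
hold t 41.7583 bed x,y,z mm [53.9  0.5  6.3] F along,across,z [ 0.28  0.08 -0.27] op 0.006
hold t 41.8583 bed x,y,z mm [53.9  0.8  6.2] F along,across,z [ 1.03 -0.01  0.02] op 0.006
```

View pics/s6.png

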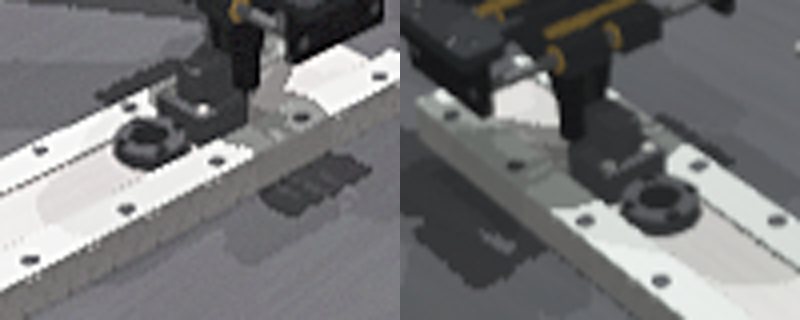

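The push stopped at x = 53.9 mm, close to the predicted 56, with the nut still seated and the jaw against it (scene about (303,247)). The held force relaxed to about 1 N, so I'll re-press gently to confirm a real, repeatable stop.

```bash
python3 - <<'E'
from h import *
z=.036+OFF
print(env.move_straight(B(.0555,z),rate=.02)); st('off')
for i in range(2):
    r=env.move_straight(B(.050,z),rate=.003,force_limit=7); print(r); st('press')
    if not r: break
    if i==0: print(env.move_straight(B(.0555,z),rate=.02)); st('off')
E
```

```text
False
off t 42.2167 bed x,y,z mm [55.3  0.3  6.8] F along,across,z [-0.17 -0.15  0.38] op 0.006
True
press t 43.2833 bed x,y,z mm [54.  -0.   6.8] F along,across,z [ 0.75 -0.15  1.63] op 0.007
False
off t 43.5333 bed x,y,z mm [55.3  0.1  6.9] F along,across,z [-0.64 -0.56  0.29] op 0.005
True
press t 44.5917 bed x,y,z mm [54.   0.   6.8] F along,across,z [ 0.86 -0.04  0.56] op 0.005
```

The stop repeats at 54.0 mm, with the 7 N trigger each time, no creep, and well short of the jaw's own stop. I'll retract, take a last look and hand in.

```bash
python3 - <<'E'
from h import *
import cv2
env.move_straight(B(.075,.007),rate=.05); env.move_straight(B(.09,.13),rate=.15); env.move_straight(B(.0,.27),rate=.2)
a=env.grab_frame("wrist"); b=env.grab_frame("scene"); c=env.grab_frame("side"); st('clear')
f=lambda i,k:cv2.resize(i,None,fx=k,fy=k,interpolation=2)
L=np.vstack([f(b['image'][215:295,255:355],3),f(c['image'][225:305,255:355],3)])
cv2.imwrite('pics/s7.png',np.hstack([L,a['image'][:480,170:490]]))
for t in ["nut_center","jaw_face"]: print(t,[(np.round((x['xyz'][:2]-C)@np.c_[ex,ey]*1e3),round(x['xyz'][2],3)) for x in env.search_frame(a,t)[:1]])
for t in ["wrench","oil","block","tray"]: print(t,[np.round(x['xyz'],3).tolist() for x in env.search_frame(b,t)[:1]])
E
```

```text
clear t 47.275 bed x,y,z mm [  0.3   0.5 268.6] F along,across,z [-0.1  -0.18  0.01] op 0.003
nut_center [(array([-20.,  -2.]), 0.03)]
jaw_face [(array([19.,  1.]), 0.047)]
wrench [[0.785, -0.016, 0.005]]
oil [[0.637, -0.457, 0.061]]
block [[0.433, 0.374, 0.031]]
tray [[0.609, 0.418, 0.019]]
```

View pics/s7.png

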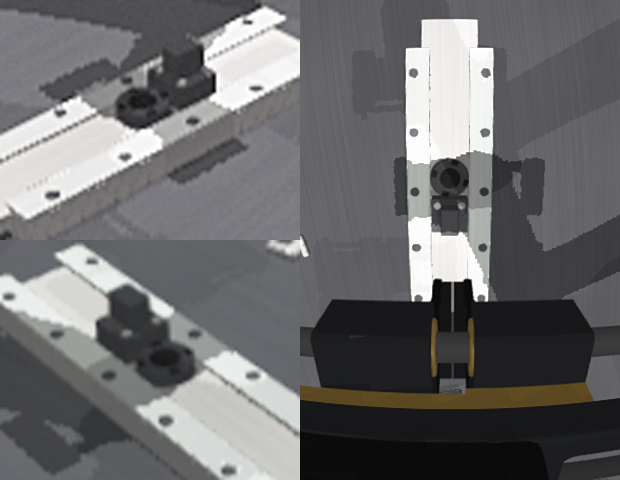

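The nut lies flat and low in the pocket with the jaw face against it (wrist col/row about (450,178) and (450,195) in the mosaic). The bystanders have not moved and the robot is clear.

```bash
python3 -c "
from workcell import env
env.close_job(); print(env.read_state()['clock'])"
```

```text
the job is handed in; nothing more can be done
the job is handed in; nothing more can be done
```

The nut is in the pocket and the jaw is nipped up against it. The robot is clear, and I handed the job in just after 47 s on the robot clock. No verdict was reported.

- **Nut:** I pushed it along the lane with the shut fingers, about 4.5 mm above the lane floor by the touch calibration, at 13 mm/s. A 4.5 N force limit stopped the push when the nut reached the far pocket wall. The final pictures show it lying low and covering the pocket, at about −20 mm along the bed and 30 mm high, which fits it being seated.
- **Jaw:** I pushed its rear face until the force rose by 6.5 N, then pressed it twice more with a 7 N limit. It stopped within 0.1 mm of the same place each time, before the jaw's own end stop. I take that as a firm nip.
- **Bystanders:** the wrench, oil bottle, block and tray were found within 3 mm of where they started, which is within the measuring error.

**Checks that failed or disagreed:**
- **First push missed:** it passed over the nut without touching it, because the real fingertips sit about 29 mm above the reported tool point. Camera triangulation and a gentle touch on the lane floor (about 5 N) both gave that figure, and I corrected for it.
- **Nip force:** the force read only about 1 N right after each stop, so the evidence for the nip is the force rise and the repeatable stop rather than a held force.

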